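Stand the slumped cartons back up

ROBOT

A 6-joint arm with a two-finger parallel gripper is mounted at the origin on the work surface; the furniture and walls round the work are solid. World frame = base frame: x ahead of the robot, y to its left, z up, the work surface at z = 0. Lengths are in m, angles in rad, forces in N, time in s.
With the tool pointing down it reaches from about 0.3 to 0.875 m from the base axis. Payload 6.4 kg.
Tool frame: the origin (TCP) lies between the finger pads; the fingertips stand ctrl.tip_reach ahead of it and the grasp point (between the pads) lies 11 mm behind it (ctrl.tip_reach is the distance from the TCP to the fingertips, in m); z points along the fingers, x is the direction in which the jaws open and shut, and the axes are right-handed (so a half turn about z gives the same grasp; the last joint's range is limited). The gripper opens to 85 mm and grips with 20 to 120 N. Pads are 22 mm wide; open, the fingers measure 114 mm over their backs; the gripper's body (76 mm by 85 mm) begins 54 mm behind the grasp point. The pads swing forward as they close: fully open they stand 13 mm farther back than shut.
Start: joints at [-0.206, 0.181, 1.607, -0, 1.354, -0.206], TCP at [0.575, 0, 0.239] pointing down, gripper open.
Joint ranges: [-2.99, 2.99], [-0.89, 2.07], [0.3, 2.58], [-1.14, 4.28], [0, 2.63], [-3.12, 3.12]. Speed limits (rad/s): [2.57, 2.57, 3.01, 3.14, 3.14, 3.14].

INTERFACE

Orientations are given as a unit quaternion [w, x, y, z].
In Python, from bench import telemetry, viewer, ticket, nets, ctrl gives the robot as it stands.
- The arm moves only by the tool step_arm, never from a script. Its argument "plan" is a list of rows, each a list of 2 entries, a list of its own where there are three numbers: the shift along the tool's x, y, z in m, then the turn, a rotation vector about the tool's x, y, z in degrees. A call has 1 to 5 rows; each row is the pose to reach, as a shift and turn from the pose commanded when the call began, along the tool's axes at that moment; what a row does not reach only later rows make up. A row lasts 1/10 s, in which the tool goes at most 50 mm and 8.59 degrees, less where a joint would pass 70% of its speed; a pose out of reach is approached as far as the arm can. A call with a gripper value outside its range is refused whole. "fingers" is the opening in per cent of the stroke, from 0 (shut) to 100 (fully open), set as the call begins (left out, the last holds). The fingers move at their own pace and stop on an object; the grip force is fixed at half the most. Time passes only in rows, so rows that repeat a pose let the fingers close. It gives the time, the measured TCP pose, the force and the opening at its end, in the units of the state.
- telemetry.get_obs(): the state, without advancing time (a new reading comes with each control period).
- viewer.camera(name): name is "scene" or "side" or "wrist"; returns the picture (400x640x3 uint8, red, green, blue); there is no depth.
- viewer.get_calibration(name): a dict with "K" (3x3 intrinsics, pixels), "origin" and "orientation" of the camera in the world. Camera axes: x right, y up, looking along -z (the intrinsics and any distortion apply to the point x, -y, -z); pixel columns grow to the right and rows downward; lengths in m; the calibration is good to about 2 mm. A picture is of the moment at which its call begins: read the wrist's pose just before it. get_calibration takes no time and is no camera call; for the wrist camera it gives the pose at the moment of the call.
- ticket.hand_in(): hands the job in, once; it reports no verdict.
Trained networks look in the newest picture that a camera, given by its name, has taken for a name from the list of things; names that differ only in an ending like _2 or _b are one class to them, and where a whole thing is asked for, a point or a joint stands for the part that bears it (a point fixed in the world has none). Each returns a list of dicts, best first, with "score" (0 to 1); they miss things now and then, are a little off and sometimes report something else, mostly with a low value. They report only what shows in the picture. A call takes as long as a camera call.
- nets.boxes_of(thing, camera): "extent" ([left, top, right, bottom] in pixels, round what is visible of it).
The state is a dict: "time_s": time; "q": joint angles; "dq": joint speeds; "joint_efforts": joint torques, N m; "eef_pos": TCP position; "eef_rot": TCP orientation; "wrist_force": force on the tool from outside, world axes, zero at the start; "torque": the same for the moment, N m; "opening": opening from 0.0 (shut) to 1.0 (fully open).
Only numpy, scipy, OpenCV 4.12 (cv2) and the standard library are available. Lean on these libraries where they do the work, as an engineer would, in place of code of your own. Each camera call takes 0.05 s, during which the arm holds its last target.

TASK

Two tall cartons have slumped against the open jar of red sweets, one from each side, and lean over its mouth. Without picking up or squeezing anything, gently push each carton with the fingertips until it stands upright and still by itself, its foot staying about where it is. Do not let a carton topple, and do not shift the jar, the bell or the small sweet box.

Things in the scene. Friction and masses are not known exactly. Their poses are not given: they have to be found in the camera images.
- narrow_carton: orange carton, 250 mm tall, 40 (x) by 50 mm (y), 0.15 kg, origin at the underside's centre, z to its top. At the start it leans about 24 degrees to its own +y on the bottom edge of its +y face; that face rests on the jar's rim and its top edge, 228 mm up, overhangs the mouth by 20 mm. Pushed slowly its foot does not slide and its top rises 20 mm as it swings up; inside 11 degrees of upright it rights itself and rocks for some 5 s.
- wide_carton: green carton, 270 mm tall, 40 (x) by 62 mm (y), 0.15 kg, origin at the underside's centre, z to its top. At the start it leans about 24 degrees to its own +y on the bottom edge of its +y face, on the opposite side of the jar; its top edge, 247 mm up, overhangs the mouth by 30 mm. Pushed slowly its foot does not slide and its top rises 20 mm as it swings up; inside 13 degrees of upright it rights itself and rocks for some 5 s.
- ball_jar: open glass jar of red balls, 150 mm in diameter at the belly, 140 mm over the rim, 180 mm tall, 0.95 kg, loose. Origin: centre of its underside, z up. The cartons lean on it from opposite sides; about 85 mm stay free between their top edges over the middle of its mouth, where nothing stands higher than the rim.
- sweet_box: small carton, 28 x 85 x 60 mm (x, y, z), standing beside the jar between the two cartons, about 135 mm from the jar's axis. Origin: centre of its underside, z up. Leave it alone.
- bell: counter bell, 79 mm in diameter and 64 mm tall, on the other side of the jar, about 150 mm from its axis. Origin: centre of its underside, z up. Leave it alone.

How it is judged:
At the end, for the whole second after the job is handed in: Both cartons stand upright on the counter (within 0.05 rad), at rest, each foot within 50 mm of where it was; jar, bell and sweet box within 20 mm of where they were (angle between each of narrow_carton, wide_carton's own z axis and vertical below 0.05 rad and height (world z) of each of narrow_carton, wide_carton below 0.006 m and distance of each of narrow_carton, wide_carton from where it was at the start of the episode below 0.05 m and linear speed of each of narrow_carton, wide_carton below 0.02 m/s and angular speed of each of narrow_carton, wide_carton below 0.3 rad/s and distance of each of ball_jar, sweet_box, bell from where it was at the start of the episode below 0.02 m); the robot touches nothing.
It fails at once if a carton is lifted off the counter (height (world z) of any of narrow_carton, wide_carton above 0.04 m).
It fails at once if a carton topples (angle between any of narrow_carton, wide_carton's own z axis and vertical above 0.8 rad).
It fails at once if a carton is squeezed or pushed hard (over 12 N) (contact force between the fingers and narrow_carton above 12 N or contact force between the fingers and wide_carton above 12 N).
It fails at once if the jar, bell or sweet box is shifted by over 20 mm (distance of any of ball_jar, sweet_box, bell from where it was at the start of the episode above 0.02 m).
It also fails if it takes over 72 s, if anything falls off the work surface, if the arm or the gripper's body presses on something with over 40 N, if the wrist force passes 120 N, or if a joint passes its speed limit or range.

## Working session

There is one attempt and no reset: what is moved stays moved. The work goes in short steps, Python scripts to look and compute and a tool call to move; the robot and the scene stay as the last step left them, time stands still between calls to the robot, and variables do not carry over. Pictures are saved under pics/ and viewed, and the job is handed in when it is done.

Besides the shell and the picture viewer there is one more tool, called after ">>>" as name(argument=value, ...), one argument or row to a line, values as JSON. step_arm: Moves the arm, as the interface text tells. Its arguments: {"type":"object","properties":{"plan":{"type":"array"},"fingers":{"type":"number"}},"required":["plan"]}

```bash
mkdir -p pics; ls; python3 - <<'E'
from bench import telemetry, viewer, ticket, nets, ctrl
import cv2
o=telemetry.get_obs(); print({k:(v if not hasattr(v,'round') else v.round(3)) if not isinstance(v,float) else v for k,v in o.items()}, ctrl.tip_reach)
for c in ["scene","side"]:
    im=viewer.camera(c); cv2.imwrite(f"pics/{c}0.png",im[:,:,::-1])
    k=viewer.get_calibration(c); print(c,k)
    for t in ["narrow_carton","wide_carton","ball_jar","sweet_box","bell"]:
        print(t,[(r["score"],r["extent"]) for r in nets.boxes_of(t,c)[:2]])
print(telemetry.get_obs()["time_s"])
E
```

```text
pics
{'time_s': 0.0, 'q': array([-0.206,  0.182,  1.608, -0.   ,  1.354, -0.206]), 'dq': array([ 0.001,  0.001,  0.001, -0.001,  0.002,  0.   ]), 'joint_efforts': array([ 0.0000e+00, -4.4487e+01, -3.5134e+01, -0.0000e+00,  9.0000e-03,
        0.0000e+00]), 'eef_pos': array([0.574, 0.   , 0.238]), 'eef_rot': array([-0.   ,  1.   , -0.   , -0.001]), 'wrist_force': array([ 0.188, -0.427, -0.216]), 'torque': array([-0.016,  0.025,  0.004]), 'opening': 1.0013858353507357} 0.008
scene {'K': array([[386.11226919,   0.        , 320.32964555],
       [  0.        , 386.11226919, 198.38528947],
       [  0.        ,   0.        ,   1.        ]]), 'origin': array([ 0.70084223, -0.5939203 ,  0.6273719 ]), 'orientation': array([0.90693171, 0.4138246 , 0.03963651, 0.06821309])}
narrow_carton []
wide_carton [(0.9, [307.9, 118.6, 332.4, 256.8])]
ball_jar [(0.78, [292.0, 124.9, 359.9, 215.3])]
sweet_box []
bell [(0.79, [253.4, 174.4, 284.3, 205.8])]
side {'K': array([[435.89062151,   0.        , 319.01074041],
       [  0.        , 435.89062151, 200.26284111],
       [  0.        ,   0.        ,   1.        ]]), 'origin': array([ 0.27967347, -0.70191537,  0.45615011]), 'orientation': array([ 0.83548526,  0.5182082 , -0.09392828, -0.15685065])}
narrow_carton [(0.62, [276.2, 92.1, 307.4, 179.5])]
wide_carton [(0.73, [316.9, 96.9, 370.3, 246.4])]
ball_jar [(0.79, [285.3, 124.8, 336.5, 220.7])]
sweet_box [(0.71, [364.7, 167.1, 377.3, 199.5])]
bell [(0.86, [237.7, 186.6, 275.8, 227.4])]
0.6
```

View pics/scene0.png

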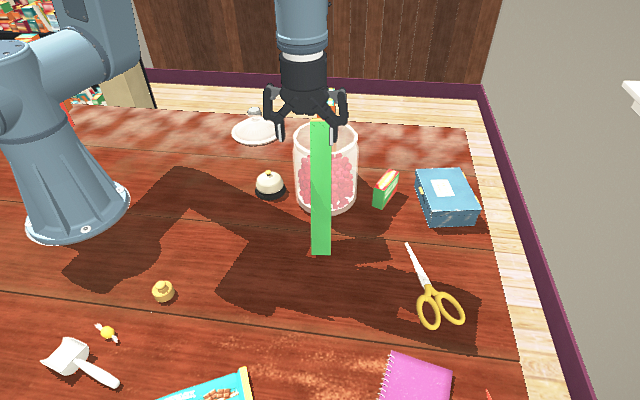

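View pics/side0.png

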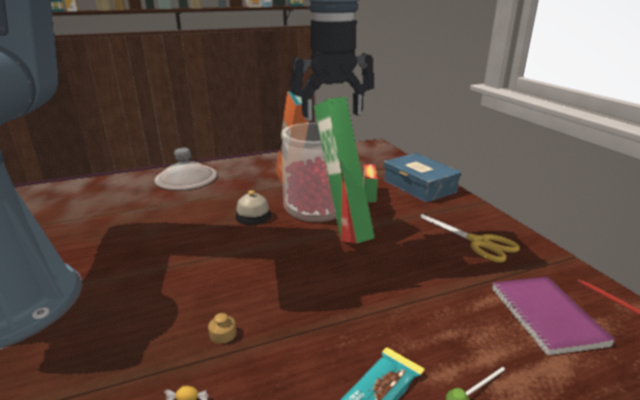

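```bash
python3 - <<'E'
import cv2
a=cv2.imread('pics/scene0.png')[80:290,200:480]; cv2.imwrite('pics/sc_z.png',cv2.resize(a,None,fx=2.8,fy=2.8,interpolation=cv2.INTER_CUBIC))
a=cv2.imread('pics/side0.png')[70:270,200:440]; cv2.imwrite('pics/sd_z.png',cv2.resize(a,None,fx=3,fy=3,interpolation=cv2.INTER_CUBIC))
E
```

```text
(no output)
```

View pics/sc_z.png

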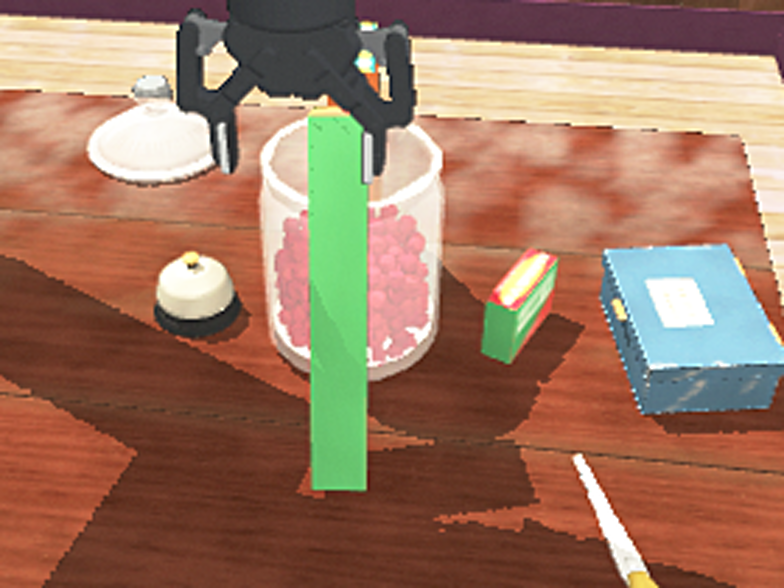

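View pics/sd_z.png

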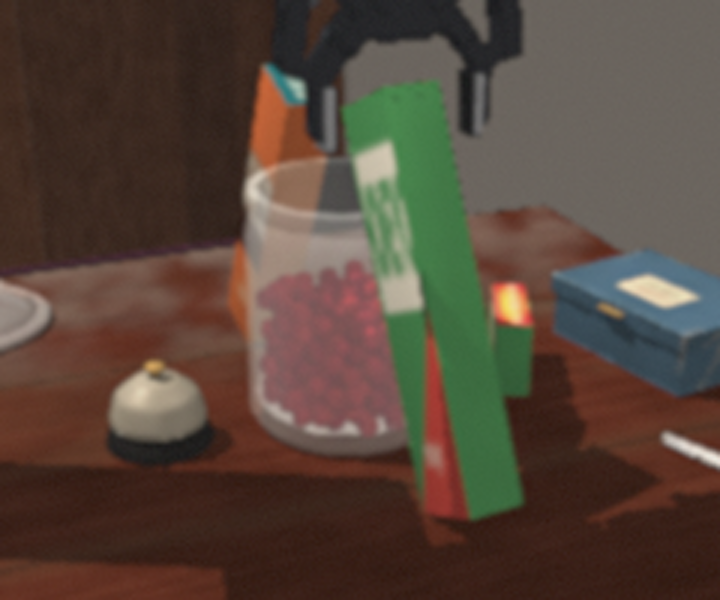

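```bash
cat > h.py <<'E'
import numpy as np
from scipy.spatial.transform import Rotation as R
from bench import telemetry, viewer, ticket, nets, ctrl
def cal(n):
    k=viewer.get_calibration(n); q=k["orientation"]; return k["K"],np.array(k["origin"]),R.from_quat([q[1],q[2],q[3],q[0]]).as_matrix()
def ray(c,u,v):
    K,o,M=c; return o, M@np.array([(u-K[0,2])/K[0,0],-(v-K[1,2])/K[1,1],-1])
def onz(c,u,v,z):
    o,d=ray(c,u,v); return o+d*(z-o[2])/d[2]
def proj(c,p):
    K,o,M=c; q=(np.atleast_2d(p)-o)@M; return np.c_[K[0,0]*q[:,0]/-q[:,2]+K[0,2], K[1,1]*-q[:,1]/-q[:,2]+K[1,2]]
E
python3 - <<'E'
from h import *
from scipy.optimize import least_squares
S,D=cal("scene"),cal("side")
zs=lambda u,v:(200+u/2.8,80+v/2.8); zd=lambda u,v:(200+u/3,70+v/3)
def pts(p,h,w,lean):
    x,y,yaw,l=p
    # pivot: local y=+w/2 edge at z=0 ; lean rotation about local x by -lean => z->+y
    Rm=R.from_euler('z',yaw).as_matrix()@R.from_euler('x',-l).as_matrix()
    f=lambda a,b,c: np.array([x,y,0])+Rm@np.array([a*.02,(b-1)*w/2,c*h])
    return f
obs=[(S,zs(312,490),(-1,-1,0)),(S,zs(366,491),(1,-1,0)),(S,zs(308,117),(-1,-1,1)),
 (D,zd(522,503),(1,-1,0)),(D,zd(470,519),(-1,-1,0)),(D,zd(441,83),(1,-1,1)),(D,zd(345,106),(-1,1,1)),(D,zd(425,508),(-1,1,0))]
def res(p):
    f=pts(p,.27,.062,0); return np.concatenate([proj(c,f(*k))[0]-np.array(uv) for c,uv,k in obs])
r=least_squares(res,[.6,-.1,0,.42],loss='soft_l1'); print("wide pivot x,y,yaw,lean",r.x, r.fun.reshape(-1,2).round(1).tolist())
f=pts(r.x,.27,.062,0)
for k in [(0,0,0),(0,1,1),(0,-1,1),(0,-1,0)]: print(k,f(*k).round(3))
# jar rim
print("rim scene L,R,front", [onz(S,*zs(u,v),.18).round(3) for u,v in [(262,160),(443,160),(352,212)]])
print("rim side L,R,front", [onz(D,*zd(u,v),.18).round(3) for u,v in [(246,188),]])
print("bell base scene",onz(S,*zs(197,313),.02).round(3),onz(D,*zd(160,432),.02).round(3))
print("sweet top", [onz(S,*zs(u,v),.06).round(3) for u,v in [(485,303),(507,309),(557,256),(533,250)]])
print("narrow top side", [onz(D,*zd(u,v),z).round(3) for u,v,z in [(263,65,.248),(290,102,.228),(306,100,.228)]])
print("narrow top scene", [onz(S,*zs(u,v),z).round(3) for u,v,z in [(358,22,.248),(377,22,.248),(330,90,.228),(379,90,.228)]])
E
```

```text
wide pivot x,y,yaw,lean [ 0.6038314  -0.02567493  0.12145087  0.41749371] [[-0.7, -0.3], [-0.4, -0.3], [-0.3, -1.4], [1.1, -0.1], [0.5, -0.0], [1.0, -2.5], [-0.4, -0.6], [-0.3, 1.1]]
(0, 0, 0) [ 0.607 -0.054  0.013]
(0, 1, 1) [0.591 0.083 0.247]
(0, -1, 1) [0.597 0.027 0.272]
(0, -1, 0) [ 0.611 -0.082  0.025]
rim scene L,R,front [array([0.524, 0.108, 0.18 ]), array([0.663, 0.127, 0.18 ]), array([0.603, 0.048, 0.18 ])]
rim side L,R,front [array([0.52 , 0.139, 0.18 ])]
bell base scene [0.456 0.105 0.02 ] [0.44  0.108 0.02 ]
sweet top [array([0.705, 0.105, 0.06 ]), array([0.723, 0.099, 0.06 ]), array([0.763, 0.178, 0.06 ]), array([0.742, 0.184, 0.06 ])]
narrow top side [array([0.555, 0.204, 0.248]), array([0.564, 0.171, 0.228]), array([0.576, 0.172, 0.228])]
narrow top scene [array([0.584, 0.214, 0.248]), array([0.599, 0.216, 0.248]), array([0.573, 0.138, 0.228]), array([0.61 , 0.142, 0.228])]
```

>>> step_arm(
  plan=[
    [[0, 0, -0.03], [0, 0, 0]],
    [[0, 0, -0.07], [0, 0, 0]],
    [[0, 0, -0.07], [0, 0, 0]],
    [[0, -0.05, -0.07], [0, 0, 0]],
    [[0, -0.07, -0.07], [0, 0, 0]],
  ],
  fingers=0,
)

```text
time_s: 1.1
eef_pos: [0.5749, 0.0721, 0.3094]
eef_rot: [-0.001, 1.0, 0.0, 0.0]
wrist_force: [0.3, 0.3, -0.6]
opening: 0.143
```

>>> step_arm(
  plan=[
    [[0.01, -0.03, -0.03], [0, 0, -5]],
    [[0.02, -0.06, -0.06], [0, 0, -7]],
    [[0.02, -0.06, -0.06], [0, 0, -7]],
    [[0.02, -0.06, -0.06], [0, 0, -7]],
  ],
)

```text
time_s: 1.5
eef_pos: [0.5952, 0.1306, 0.3695]
eef_rot: [0.0, 0.998, 0.062, 0.001]
wrist_force: [-0.3, -0.6, -1.3]
opening: -0.001
```

```bash
python3 - <<'E'
from h import *; import cv2
o=telemetry.get_obs(); print(o["eef_pos"].round(4),o["eef_rot"].round(4),o["opening"],ctrl.tip_reach,o["time_s"])
print(viewer.get_calibration("wrist"))
for c in ["wrist","scene"]:
    im=viewer.camera(c); cv2.imwrite(f"pics/{c}1.png",im[:,:,::-1])
    for t in ["narrow_carton","wide_carton","ball_jar"]: print(t,[(r["score"],r["extent"]) for r in nets.boxes_of(t,c)[:2]])
E
```

```text
[0.5952 0.1306 0.3695] [2.000e-04 9.981e-01 6.170e-02 5.000e-04] -0.0008711592211272354 0.008 1.5
{'K': array([[351.32645292,   0.        , 318.88156462],
       [  0.        , 351.32645292, 202.4730733 ],
       [  0.        ,   0.        ,   1.        ]]), 'origin': array([0.5860742 , 0.20198371, 0.50456887]), 'orientation': array([ 0.98802908, -0.14131917, -0.00951369,  0.06113028])}
narrow_carton [(0.58, [279.1, 0.0, 336.7, 135.5])]
wide_carton [(0.8, [279.3, 250.0, 299.0, 284.2])]
ball_jar [(0.69, [238.5, 105.1, 387.9, 249.1])]
narrow_carton [(0.96, [317.1, 89.7, 336.7, 118.7])]
wide_carton [(0.9, [307.4, 116.8, 331.4, 255.6])]
ball_jar [(0.97, [294.2, 118.7, 360.0, 213.8]), (0.41, [251.6, 173.1, 285.1, 203.0])]
```

View pics/wrist1.png

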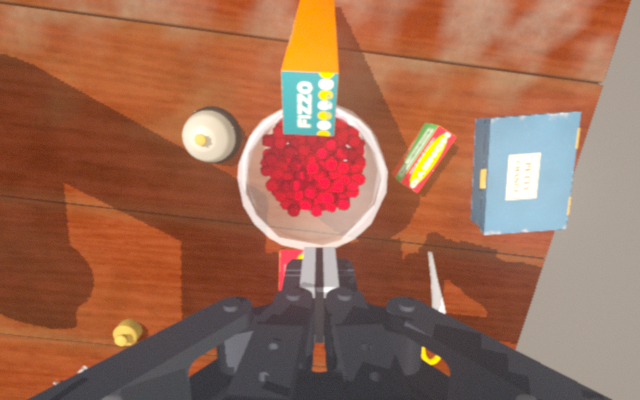

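View pics/scene1.png

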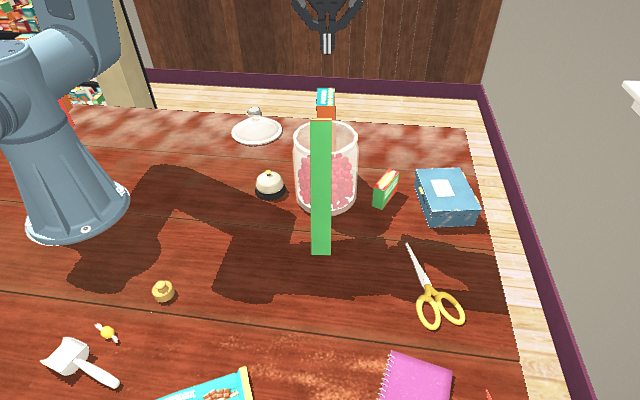

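```bash
python3 - <<'E'
from h import *
W=cal("wrist"); S=cal("scene")
for n,u,v,z in [("n in L",283,134,.228),("n in R",335,136,.228),("n out L",283,70,.248),("n out R",338,71,.248),("rimL",238,177,.18),("rimR",387,177,.18),("rimB",318,249,.18),("wide in L",279,250,.247)]: print(n,onz(W,u,v,z).round(4))
print("scene n", [onz(S,u,v,.228).round(3) for u,v in [(317,117),(336.7,117)]])
E
```

```text
n in L [0.5615 0.1723 0.228 ]
n in R [0.6017 0.1757 0.228 ]
n out L [0.5593 0.2173 0.248 ]
n out R [0.5967 0.2212 0.248 ]
rimL [0.5189 0.1225 0.18  ]
rimR [0.658  0.1395 0.18  ]
rimB [0.6025 0.0588 0.18  ]
wide in L [0.5685 0.0836 0.247 ]
scene n [array([0.575, 0.117, 0.228]), array([0.616, 0.122, 0.228])]
```

>>> step_arm(
  plan=[
    [[-0.01, 0, 0.03], [0, 0, 0]],
    [[-0.01, 0, 0.07], [0, 0, 0]],
    [[-0.01, 0, 0.105], [0, 0, 0]],
    [[-0.01, 0, 0.123], [0, 0, 0]],
    [[-0.01, 0, 0.123], [0, 0, 0]],
  ],
)

```text
time_s: 2.4
eef_pos: [0.583, 0.1284, 0.2425]
eef_rot: [-0.0, 0.998, 0.061, -0.003]
wrist_force: [-0.5, -1.0, -0.5]
opening: 0.001
```

>>> step_arm(
  plan=[
    [[0, 0.01, 0], [0, 0, 0]],
    [[0, 0.018, 0], [0, 0, 0]],
    [[0, 0.022, 0], [0, 0, 0]],
    [[0, 0.025, 0], [0, 0, 0]],
    [[0, 0.025, 0], [0, 0, 0]],
  ],
)

```text
time_s: 2.9
eef_pos: [0.5885, 0.1034, 0.247]
eef_rot: [0.0, 0.998, 0.061, 0.001]
wrist_force: [-0.6, 0.5, -0.7]
opening: 0.003
```

```bash
cat > snap.py <<'E'
from h import *; import cv2,sys
n=sys.argv[1]
o=telemetry.get_obs(); print(o["time_s"],o["eef_pos"].round(4),o["wrist_force"].round(2))
a=viewer.camera("scene")[60:280,210:450]; b=viewer.camera("side")[60:280,210:450]
cv2.imwrite(f"pics/{n}.png",cv2.resize(np.hstack([a,b])[:,:,::-1],(800,367),interpolation=cv2.INTER_CUBIC))
E
python3 snap.py s2
```

```text
2.9 [0.5885 0.1034 0.247 ] [-0.64  0.46 -0.71]
```

View pics/s2.png

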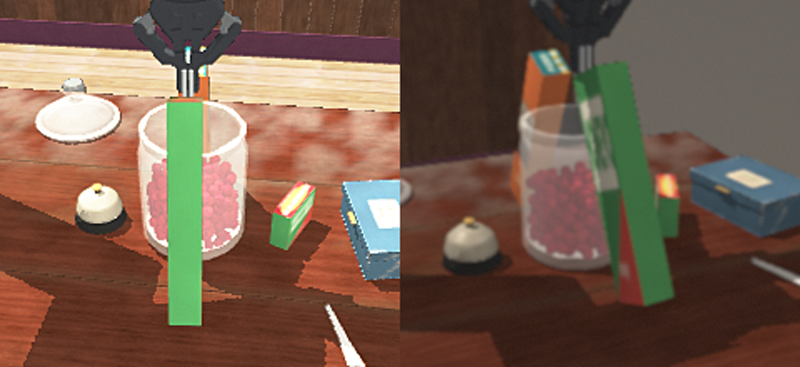

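>>> step_arm(
  plan=[
    [[0, 0.003, 0.002], [0, 0, 0]],
    [[0, 0.006, 0.004], [0, 0, 0]],
    [[0, 0.009, 0.004], [0, 0, 0]],
    [[0, 0.012, 0.004], [0, 0, 0]],
    [[0, 0.015, 0.004], [0, 0, 0]],
  ],
)

```text
time_s: 3.5
eef_pos: [0.59, 0.0888, 0.2423]
eef_rot: [-0.0, 0.998, 0.061, 0.0]
wrist_force: [-0.6, -0.4, 0.2]
opening: -0.004
```

>>> step_arm(
  plan=[
    [[0, 0.003, 0], [0, 0, 0]],
    [[0, 0.006, 0], [0, 0, 0]],
    [[0, 0.009, 0], [0, 0, 0]],
    [[0, 0.012, 0], [0, 0, 0]],
    [[0, 0.015, 0], [0, 0, 0]],
  ],
)

```text
time_s: 4.0
eef_pos: [0.5918, 0.0739, 0.2423]
eef_rot: [-0.0, 0.998, 0.061, -0.0]
wrist_force: [-0.4, 0.1, -0.1]
opening: 0.003
```

```bash
python3 snap.py s3
```

```text
4.0 [0.5918 0.0739 0.2423] [-0.35  0.1  -0.14]
```

View pics/s3.png

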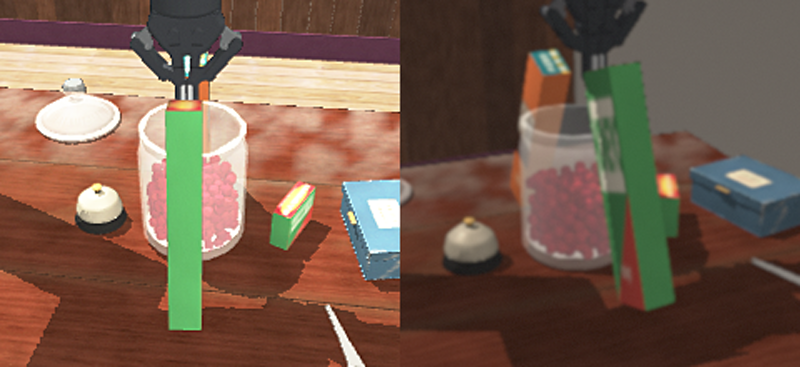

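>>> step_arm(
  plan=[
    [[0, 0.003, 0], [0, 0, 0]],
    [[0, 0.006, -0.001], [0, 0, 0]],
    [[0, 0.009, -0.002], [0, 0, 0]],
    [[0, 0.012, -0.003], [0, 0, 0]],
    [[0, 0.015, -0.004], [0, 0, 0]],
  ],
)

```text
time_s: 4.6
eef_pos: [0.5937, 0.059, 0.2465]
eef_rot: [0.0, 0.998, 0.061, 0.0]
wrist_force: [0.0, -0.6, 0.3]
opening: -0.002
```

>>> step_arm(
  plan=[
    [[0, 0.003, -0.001], [0, 0, 0]],
    [[0, 0.006, -0.002], [0, 0, 0]],
    [[0, 0.009, -0.003], [0, 0, 0]],
    [[0, 0.012, -0.004], [0, 0, 0]],
    [[0, 0.014, -0.004], [0, 0, 0]],
  ],
)

```text
time_s: 5.1
eef_pos: [0.5955, 0.0451, 0.2505]
eef_rot: [0.0, 0.998, 0.061, 0.0]
wrist_force: [-0.4, 0.0, 0.8]
opening: -0.001
```

```bash
python3 snap.py s4
```

```text
5.1 [0.5955 0.0451 0.2505] [-0.44  0.01  0.78]
```

View pics/s4.png

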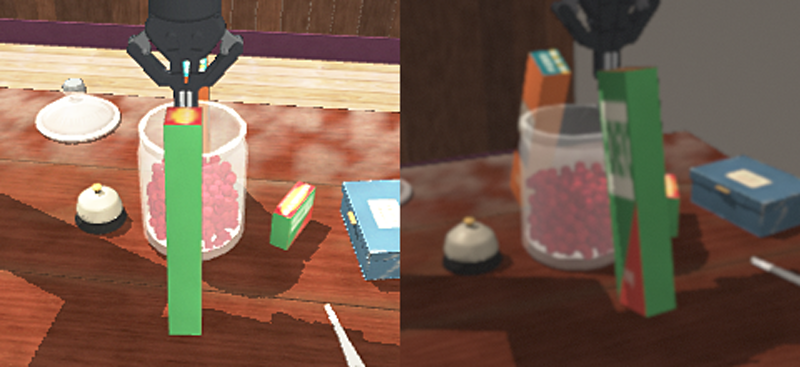

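>>> step_arm(
  plan=[
    [[0, 0.002, -0.001], [0, 0, 0]],
    [[0, 0.004, -0.001], [0, 0, 0]],
    [[0, 0.006, -0.002], [0, 0, 0]],
    [[0, 0.008, -0.002], [0, 0, 0]],
    [[0, 0.009, -0.002], [0, 0, 0]],
  ],
)

```text
time_s: 5.7
eef_pos: [0.5965, 0.0363, 0.2523]
eef_rot: [0.0, 0.998, 0.061, 0.0]
wrist_force: [1.3, -0.0, -0.8]
opening: -0.001
```

```bash
python3 snap.py s5
```

```text
5.7 [0.5965 0.0363 0.2523] [ 1.27 -0.05 -0.76]
```

View pics/s5.png

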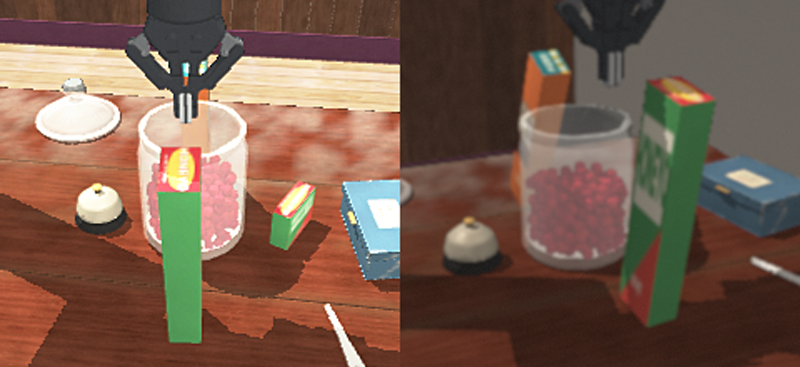

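>>> step_arm(
  plan=[
    [[0, -0.03, 0], [0, 0, 0]],
    [[0, -0.07, 0], [0, 0, 0]],
    [[0, -0.09, 0.01], [0, 0, 0]],
    [[0, -0.094, 0.025], [0, 0, 0]],
    [[0, -0.094, 0.03], [0, 0, 0]],
  ],
)

```text
time_s: 6.3
eef_pos: [0.5838, 0.1302, 0.2201]
eef_rot: [0.0, 0.998, 0.062, -0.002]
wrist_force: [-0.0, -0.0, 0.1]
opening: 0.002
```

>>> step_arm(
  plan=[
    [[0, -0.008, 0], [0, 0, 0]],
    [[0, -0.015, 0], [0, 0, 0]],
    [[0, -0.02, 0], [0, 0, 0]],
    [[0, -0.023, 0], [0, 0, 0]],
    [[0, -0.025, 0], [0, 0, 0]],
  ],
)

```text
time_s: 6.8
eef_pos: [0.5822, 0.1548, 0.2228]
eef_rot: [0.0, 0.998, 0.061, 0.0]
wrist_force: [-0.7, 0.1, 0.3]
opening: 0.004
```

```bash
python3 snap.py s6; python3 - <<'E'
from h import *; import cv2
cv2.imwrite("pics/w6.png",viewer.camera("wrist")[:,:,::-1])
E
```

```text
6.8 [0.5822 0.1548 0.2228] [-0.73  0.08  0.26]
```

View pics/s6.png

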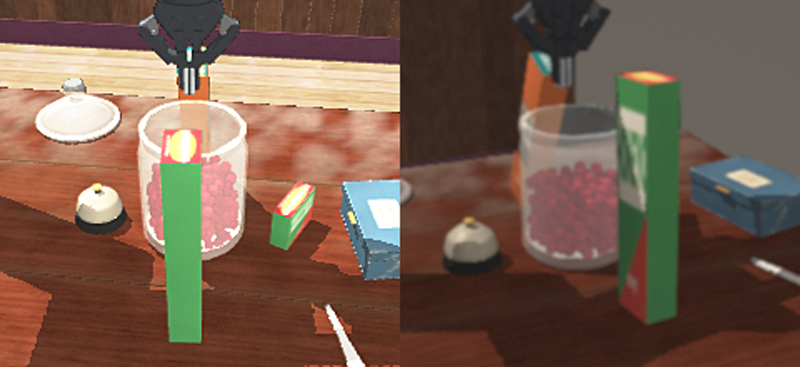

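View pics/w6.png

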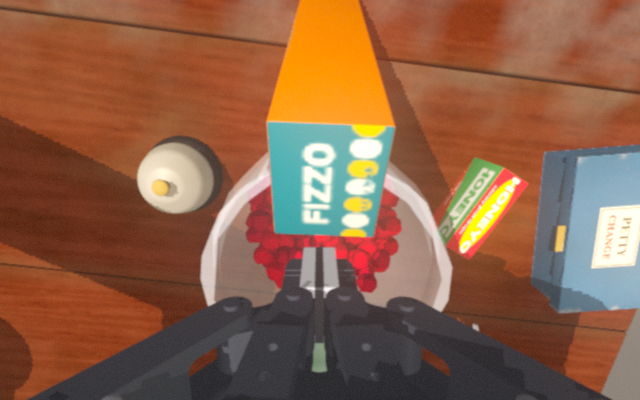

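>>> step_arm(
  plan=[
    [[0.001, -0.003, 0], [0, 0, 0]],
    [[0.002, -0.006, 0], [0, 0, 0]],
    [[0.002, -0.009, 0], [0, 0, 0]],
    [[0.002, -0.012, 0], [0, 0, 0]],
    [[0.002, -0.015, 0], [0, 0, 0]],
  ],
)

```text
time_s: 7.45
eef_pos: [0.5821, 0.17, 0.2223]
eef_rot: [0.0, 0.998, 0.061, -0.0]
wrist_force: [0.4, 0.1, -0.5]
opening: 0.002
```

>>> step_arm(
  plan=[
    [[0, -0.003, 0], [0, 0, 0]],
    [[0, -0.006, 0], [0, 0, 0]],
    [[0, -0.009, 0], [0, 0, 0]],
    [[0, -0.012, 0], [0, 0, 0]],
    [[0, -0.015, 0], [0, 0, 0]],
  ],
)

```text
time_s: 7.95
eef_pos: [0.5802, 0.1849, 0.2223]
eef_rot: [-0.0, 0.998, 0.061, 0.0]
wrist_force: [-0.1, 0.1, 0.1]
opening: 0.001
```

```bash
python3 snap.py s7; python3 - <<'E'
from h import *; import cv2
cv2.imwrite("pics/w7.png",viewer.camera("wrist")[:,:,::-1])
E
```

```text
7.95 [0.5802 0.1849 0.2223] [-0.1   0.05  0.06]
```

View pics/s7.png

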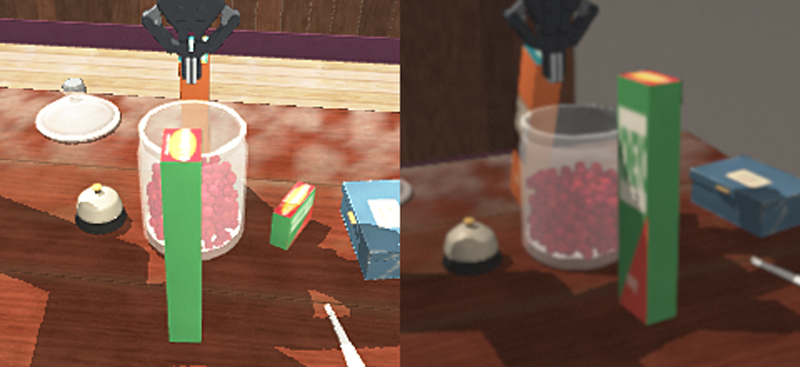

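View pics/w7.png

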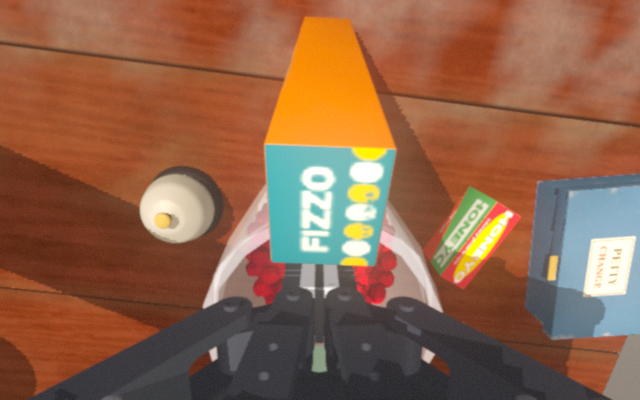

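>>> step_arm(
  plan=[
    [[0, -0.003, 0], [0, 0, 0]],
    [[0, -0.006, -0.001], [0, 0, 0]],
    [[0, -0.009, -0.002], [0, 0, 0]],
    [[0, -0.012, -0.003], [0, 0, 0]],
    [[0, -0.015, -0.004], [0, 0, 0]],
  ],
)

```text
time_s: 8.6
eef_pos: [0.5784, 0.1998, 0.2264]
eef_rot: [-0.0, 0.998, 0.061, 0.0]
wrist_force: [0.2, -0.0, -0.4]
opening: -0.001
```

>>> step_arm(
  plan=[
    [[0, -0.003, 0], [0, 0, 0]],
    [[0, -0.006, -0.001], [0, 0, 0]],
    [[0, -0.009, -0.002], [0, 0, 0]],
    [[0, -0.012, -0.003], [0, 0, 0]],
    [[0, -0.015, -0.004], [0, 0, 0]],
  ],
)

```text
time_s: 9.1
eef_pos: [0.5766, 0.2147, 0.2304]
eef_rot: [-0.0, 0.998, 0.061, 0.0]
wrist_force: [0.5, -0.1, 0.1]
opening: -0.0
```

```bash
python3 snap.py s8; python3 - <<'E'
from h import *; import cv2
cv2.imwrite("pics/w8.png",viewer.camera("wrist")[:,:,::-1])
E
```

```text
9.1 [0.5766 0.2147 0.2304] [ 0.53 -0.07  0.07]
```

View pics/w8.png

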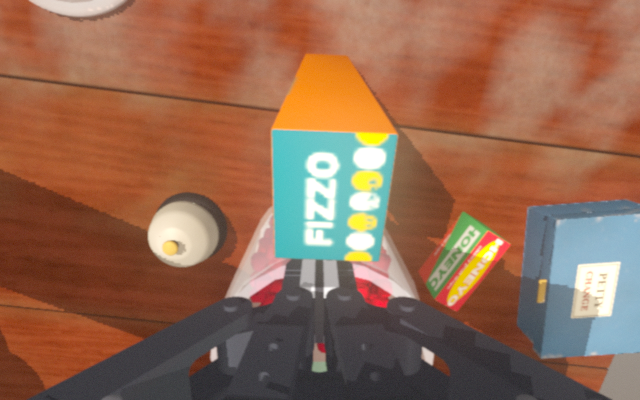

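View pics/s8.png

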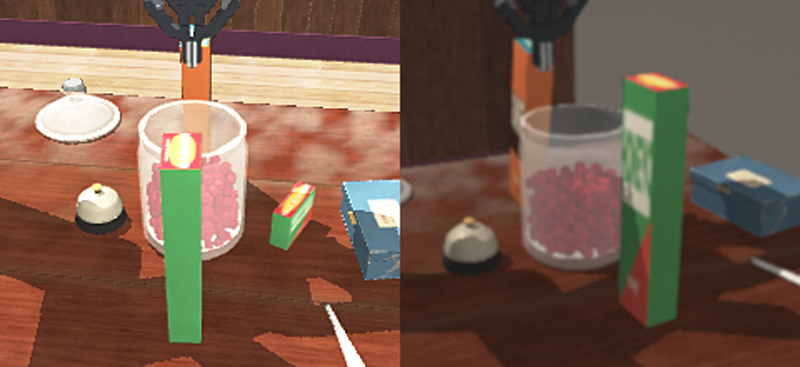

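Narrow now leans about 12°; its edge is still in contact with the fingers (wrist rows ~260). Pushing on slowly.

>>> step_arm(
  plan=[
    [[0, -0.002, 0], [0, 0, 0]],
    [[0, -0.004, -0.001], [0, 0, 0]],
    [[0, -0.006, -0.001], [0, 0, 0]],
    [[0, -0.008, -0.002], [0, 0, 0]],
    [[0, -0.009, -0.002], [0, 0, 0]],
  ],
)

```text
time_s: 9.75
eef_pos: [0.5755, 0.2236, 0.2325]
eef_rot: [-0.0, 0.998, 0.061, 0.0]
wrist_force: [-0.2, -0.6, 0.4]
opening: -0.003
```

```bash
python3 - <<'E'
from h import *; import cv2
cv2.imwrite("pics/w9.png",viewer.camera("wrist")[:,:,::-1])
E
```

```text
(no output)
```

View pics/w9.png

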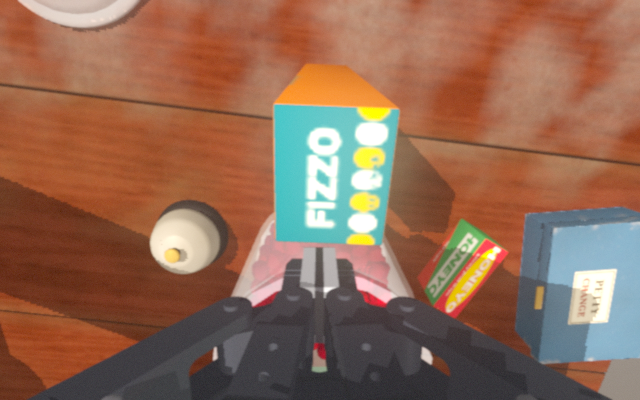

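>>> step_arm(
  plan=[
    [[0, 0.02, 0], [0, 0, 0]],
    [[0, 0.06, -0.005], [0, 0, 0]],
    [[0, 0.09, -0.04], [0, 0, 0]],
    [[0, 0.09, -0.09], [0, 0, 0]],
    [[0, 0.09, -0.14], [0, 0, 0]],
  ],
)

```text
time_s: 10.3
eef_pos: [0.5861, 0.1327, 0.3732]
eef_rot: [-0.0, 0.998, 0.06, -0.001]
wrist_force: [2.0, -0.3, 0.8]
opening: 0.002
```

```bash
python3 snap.py s10; python3 - <<'E'
from h import *; import cv2
cv2.imwrite("pics/w10.png",viewer.camera("wrist")[:,:,::-1])
E
```

```text
10.3 [0.5861 0.1327 0.3732] [ 2.02 -0.32  0.78]
```

View pics/s10.png

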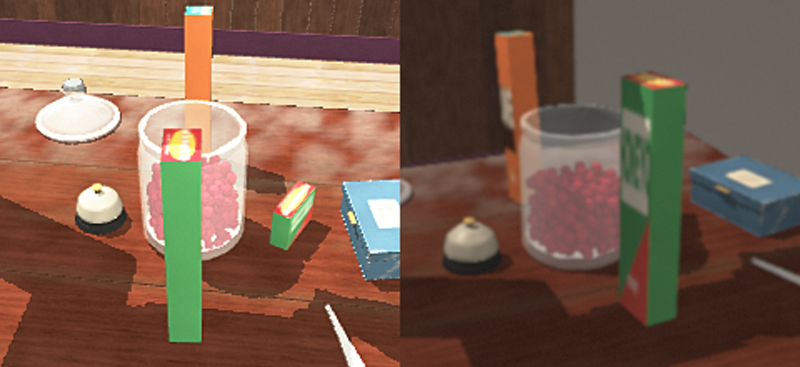

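View pics/w10.png

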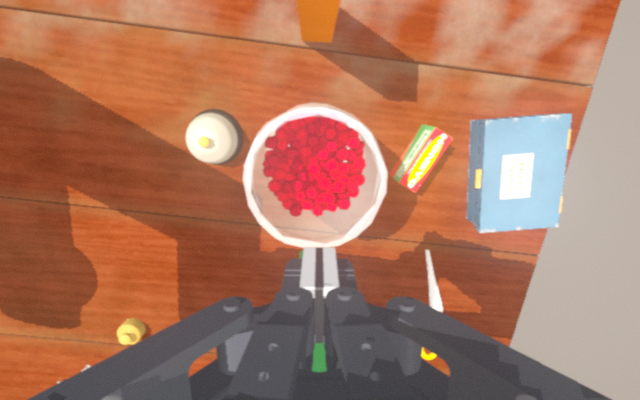

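```bash
python3 - <<'E'
from h import *
prev=None
for i in range(280):
    im=viewer.camera("scene")
    if i%20==0:
        b=im[60:280,210:450].astype(int)
        if prev is not None: print(round(telemetry.get_obs()["time_s"],2), (abs(b-prev).max(axis=2)>40).sum())
        prev=b
E
python3 snap.py s11; cp pics/s11.png /dev/null
```

```text
11.5 859
12.5 854
13.5 184
14.5 302
15.5 162
16.5 132
17.5 53
18.5 12
19.5 72
20.5 8
21.5 6
22.5 0
23.5 0
24.45 [0.5865 0.134  0.3723] [-0.86  0.04 -0.04]
```

View pics/s11.png

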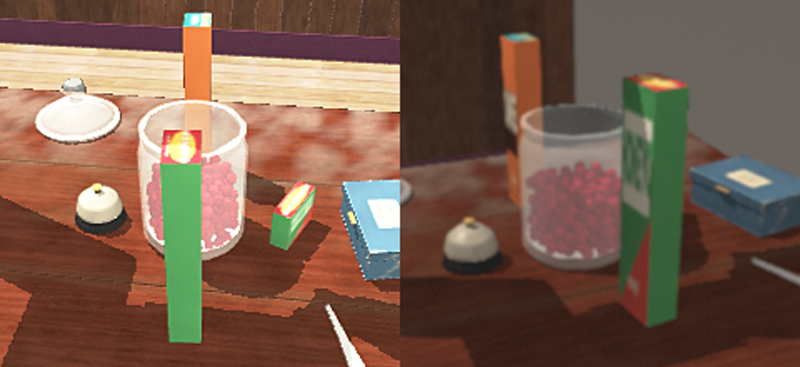

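```bash
python3 - <<'E'
from h import *
S,D=cal("scene"),cal("side"); k=240*2/800; 
s=lambda u,v:(210+u*k,60+v*k); d=lambda u,v:(210+(u-400)*k,60+v*k)
print("wide bottom outer L,R",[onz(S,*s(u,v),0).round(3) for u,v in [(168,341),(201,341)]], "top outer",[onz(S,*s(u,v),.27).round(3) for u,v in [(161,163),(202,163)]])
print("narrow top inner", [onz(S,*s(u,v),.25).round(3) for u,v in [(184,25),(211,26)]])
print("narrow top side", [onz(D,*d(u,v),.25).round(3) for u,v in [(510,41),(541,38)]])
for c in ("scene","side"):
    viewer.camera(c)
    for t in ["ball_jar","bell","sweet_box"]: print(c,t,[r["extent"] for r in nets.boxes_of(t,c)[:1]])
E
```

```text
wide bottom outer L,R [array([ 0.591, -0.089,  0.   ]), array([ 0.632, -0.083,  0.   ])] top outer [array([ 0.593, -0.091,  0.27 ]), array([ 0.632, -0.086,  0.27 ])]
narrow top inner [array([0.557, 0.277, 0.25 ]), array([0.596, 0.278, 0.25 ])]
narrow top side [array([0.55 , 0.275, 0.25 ]), array([0.595, 0.278, 0.25 ])]
scene ball_jar [[292.9, 119.8, 360.8, 214.1]]
scene bell [[250.5, 172.2, 284.2, 201.5]]
scene sweet_box [[372.1, 167.2, 400.6, 208.8]]
side ball_jar [[282.8, 123.5, 342.2, 221.2]]
side bell [[238.2, 189.6, 272.9, 225.3]]
side sweet_box []
```

Wide's top edge lies directly over its foot. Narrow's top edge is at y≈0.277, matching the pivot I predicted. Everything is still and the jar, bell and sweet box have not moved, so I'm handing in.

```bash
python3 -c "
from bench import ticket
print(ticket.hand_in())"
```

```text
the job is handed in; nothing more can be done
None
```

Both cartons were standing upright and still when I handed the job in, at about 25 s of the 72 s allowed. No verdict was reported.

With the gripper shut, I lowered the fingertips into the gap over the jar's mouth. I pushed the wide carton's top edge, then the narrow one's, at about 20–30 mm/s until each righted itself. Then I drew back above the jar and let the rocking die out.

What the last checks showed:
- **At rest:** the scene camera showed no change over the last 2 s or so of the wait.
- **Wide carton:** its top edge is within about 3 mm of being straight above its foot, roughly 0.01 rad of lean. The foot is about where it was.
- **Narrow carton:** its top inner edge is at y ≈ 0.277 m, where the foot edge was predicted to be (0.276 m). I inferred that it is upright, because its foot is hidden behind the jar and I could not measure it directly.
- **Jar and bell:** the detected boxes match the start to within a few pixels.
- **Sweet box:** it looks unmoved in the pictures. The detector found it in only one view at the end and in the other view at the start, so I could not compare the numbers.
- **Force:** the wrist force stayed around 1 N during the pushes, which is about the sensor's noise.

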